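Clamp a cutting board to the prep counter

ROBOT

A 6-joint arm with a two-finger parallel gripper is mounted at the origin on the work surface. World frame = base frame: x ahead of the robot, y to its left, z up, the work surface at z = 0. Lengths are in m, angles in rad, forces in N, time in s.
With the tool pointing down it reaches from about 0.375 to 0.825 m from the base axis. Payload 5.5 kg.
Tool frame: the origin (TCP) lies at the very end of the fingers, on their centre line; the grasp point (between the pads) lies env.grasp_offset behind it (env.grasp_offset is the distance from the TCP to the grasp point, in m); z points along the fingers, x is the direction in which the jaws open and shut, and the axes are right-handed (so a half turn about z gives the same grasp; the last joint's range is limited). The gripper opens to 85 mm and grips with 20 to 120 N. Pads are 22 mm wide; open, the fingers measure 114 mm over their backs; the gripper's body (76 mm by 85 mm) begins 54 mm behind the grasp point. The pads swing forward as they close: fully open they stand 13 mm farther back than shut.
Start: joints at [-1.153, 0.314, -0.047, 1.21, 0, 1.571], TCP at [0.243, -0.548, 0.231] pointing down, gripper open.
Joint ranges: [-2.67, 2.67], [-0.69, 1.73], [-1.03, 1.25], [-2.08, 2.16], [-1.42, 1.45], [-3.14, 3.14]. Speed limits (rad/s): [2.39, 2.39, 3.01, 3.14, 3.14, 3.14].

INTERFACE

Orientations are given as a unit quaternion [x, y, z, w].
In Python, from bench import env gives the robot as it stands. The module is installed in compiled form; this text tells all that it offers.
- The arm moves only by the tool send_rows, never from a script. Its argument "deltas" is a list of rows, each an object with "fingers": the opening, from -1 (shut) to 1 (fully open); "slide": the shift along the world's x, y, z in m, a list of three; "delta_rot": the turn, a rotation vector about the world's x, y, z in rad, a list of three. A call has 1 to 20 rows; each row is the pose to reach, as a shift and turn from the pose measured when the call began; what a row does not reach only later rows make up. A row lasts 1/12 s, in which the tool goes at most 41.7 mm and 7.16 degrees, less where a joint would pass 70% of its speed; a pose out of reach is approached as far as the arm can. A call with a gripper value outside its range is refused whole. The fingers move at their own pace and stop on an object; the grip force is fixed at half the most. Time passes only in rows, so rows that repeat a pose let the fingers close. It gives the time, the measured TCP pose, the force and the opening at its end, in the units of the state.
- env.get_obs(): the state, without advancing time (a new reading comes with each control period).
- env.camera(name): name is "scene" or "top"; returns the picture (420x560x3 uint8, blue, green, red); there is no depth.
- env.calibration(name): a dict with "intrinsics" (3x3 intrinsics, pixels), "R" (3x3) and "t" (3): a world point X has camera coordinates R X + t. Camera axes: x right, y down, z forward; pixel columns grow to the right and rows downward; lengths in m; the calibration is good to about 2 mm. A picture is of the moment at which its call begins. calibration takes no time and is no camera call.
- env.sign_off(): hands the job in, once; it reports no verdict.
Trained networks look in the newest picture that a camera, given by its name, has taken for a name from the list of things; names that differ only in an ending like _2 or _b are one class to them, and where a whole thing is asked for, a point or a joint stands for the part that bears it (a point fixed in the world has none). Each returns a list of dicts, best first, with "score" (0 to 1); they miss things now and then, are a little off and sometimes report something else, mostly with a low value. They report only what shows in the picture. A call takes as long as a camera call.
- env.find_in(thing, camera): "extent" ([left, top, right, bottom] as shares, 0 to 1, of the picture: columns of its width, rows of its height, round what is visible of it).
The state is a dict: "t": time; "joint_pos": joint angles; "joint_vel": joint speeds; "effort": joint torques, N m; "tool_pos": TCP position; "eef_rot": TCP orientation; "ft_force": force on the tool from outside, world axes, zero at the start; "ft_torque": the same for the moment, N m; "grip_width": opening from 0.0 (shut) to 1.0 (fully open).
Only numpy, scipy, OpenCV 4.12 (cv2) and the standard library are available. Lean on these libraries where they do the work, as an engineer would, in place of code of your own. Each camera call takes 0.05 s, during which the arm holds its last target.

TASK

Secure the loose cutting board with the hold-down bar clamp that is bolted to the counter: slide the clamp's jaw down its bar, without ramming it, until the pad bears on the board and the jaw tilts up and binds on the bar by itself, and let go of it. Then screw the wooden handle tight, clockwise seen from above and by about half a turn, so that the board stays firmly clamped where it lies. Do not crush or shift the board and leave the things around it alone.

Things in the scene. Friction and masses are not known exactly. Their poses are not given: they have to be found in the camera images.
- clamp: Fixed part of the clamp: steel foot 100 (x) x 70 (y) x 10 mm bolted to the counter, and an upright flat steel bar 10 (x) x 24 (y) mm. Origin: on the bar's axis at counter level. z up; y points along the jaw's arm, from the bar to the board. It may stand anywhere, yaw up to 30 degrees either way.
- bar_top (a point): Top of the bar, on its axis, 130 mm above the counter; an 18 mm long stop pin (along x, 6 mm thick) goes through it 5 mm below. The dark steel jaw slides on the bar with stiff friction: pushed down on its collar it moves at about 8 N and stays where it is left; bound, it holds up to 14 N at the pad, above that it slips up a little. It has play: left alone, its arm end sags 0.07 rad.
- collar (a point): Centre of the jaw's collar, on the bar's axis: 50 (x) x 42 (y) x 36 mm high, flat top 18 mm above this point, with two shoulders 5 to 25 mm either side of the bar's axis in x. z is the jaw's own up axis. Once the pad meets the board, pushing the collar some 14 mm more (10 to 25 N, as the tips rub on it) tips the arm end up to 0.07 rad, where the jaw binds.
- jaw_end (a point): Middle of the top of the jaw's arm at the screw, 100 mm from the bar; the arm is 22 mm wide, its top level with the collar's. The black rubber pad, 28 mm across, hangs below it at the screw's foot on a stem that is set differently each time: with handle at 0 its face is 40 to 55 mm below the collar's centre height, so it starts 3 to 31 mm above the board.
- handle_grip (a point): Centre of the wooden wing handle on the screw's top: a block 56 (its own x, through the screw axis) x 14 (its own y) x 28 mm high, 53 mm above and 100 mm along the arm from the collar's centre. Below it a 20 mm wide neck, 8 mm high, then the 12 mm thick screw; underside 21 mm above the arm. It turns and goes down with the screw.
- handle (a joint): Turn of handle and screw, rad; grows clockwise seen from above, driving the pad down 0.64 mm per rad (4 mm a turn). Starts between 0 and 0.4, can go to 12; own friction 0.09 N m, stays where left. With the jaw bound each rad adds about 7 N at the pad until the jaw's hold on the bar is used up (14 N). Pressing down on the handle only loads the board.
- board: White plastic cutting board, 260 (x) x 180 (y) x 22 mm, about 0.9 kg, lying loose and flat on the counter under the pad. Origin: centre of its underside, about 140 mm from the bar along the clamp's y. Once the jaw has bound, pushing the collar on loads the board steeply, 10 N or more per mm; a push of 20 to 25 N in all is right.
- bowl: Steel bowl, 120 mm across and 50 mm high, a bystander. Origin: centre of its underside.
- shaker: Steel shaker jar, 48 mm across and 85 mm high, a bystander. Origin: centre of its underside.
- carton: Dark green carton, 120 x 85 x 51 mm, a bystander. Origin: centre of its underside.

How it is judged:
On the way:
1. the jaw, slid down with the screw not yet turned, bears on the board with more than 4 N, tilted by more than 0.05 rad and bound, with the fingers off it (contact force between clamp and board above 4 N and angle between collar's own z axis and vertical above 0.05 rad and value of joint handle below 0.55 rad and contact force between the fingers and clamp below 0.3 N), for 0.2 s.
At the end, for the whole second after the job is handed in: the clamp's pad presses on the board with more than 8 N, the jaw is tilted (more than 0.05 rad) and bound on the bar, the handle has been turned to more than 1.5 rad, and the board lies still within 12 mm of where it was (contact force between clamp and board above 8 N and angle between collar's own z axis and vertical above 0.05 rad and value of joint handle above 1.5 rad and distance of board from where it was at the start of the episode below 0.012 m and linear speed of board below 0.01 m/s); the robot touches nothing.
It fails at once if the jaw is rammed: more than 30 N at the pad before the screw is turned (contact force between clamp and board above 30 N and value of joint handle below 0.55 rad).
It fails at once if the board is crushed: more than 60 N at the pad (contact force between clamp and board above 60 N).
It fails at once if the board is shifted by more than 20 mm (distance of board from where it was at the start of the episode above 0.02 m).
It fails at once if a bystander (bowl, shaker or carton) is moved by more than 25 mm (distance of any of bowl, shaker, carton from where it was at the start of the episode above 0.025 m).
It also fails if it takes over 67 s, if anything falls off the work surface, if the arm or the gripper's body presses on something with over 40 N, if the wrist force passes 120 N, or if a joint passes its speed limit or range.

## Working session

There is one attempt and no reset: what is moved stays moved. The work goes in short steps, Python scripts to look and compute and a tool call to move; the robot and the scene stay as the last step left them, time stands still between calls to the robot, and variables do not carry over. Pictures are saved under pics/ and viewed, and the job is handed in when it is done.

Besides the shell and the picture viewer there is one more tool, called after "Call:" as name([rows], argument=value, ...), one row to a line, values as JSON. send_rows: Moves the arm, as the interface text tells. Its arguments: {"type":"object","properties":{"deltas":{"type":"array","items":{"type":"object","properties":{"fingers":{"type":"number"},"slide":{"type":"array","items":{"type":"number"}},"delta_rot":{"type":"array","items":{"type":"number"}}}}}},"required":["deltas"]}

```bash
mkdir -p pics; cat > h.py <<'E'
import numpy as np, cv2
from bench import env
C={n:env.calibration(n) for n in("scene","top")}
P={n:np.array(C[n]["intrinsics"])@np.c_[np.array(C[n]["R"]),np.array(C[n]["t"]).reshape(3)] for n in C}
def proj(n,X):
    x=P[n]@np.append(X,1);return x[:2]/x[2]
def tri(a,b): # scene px, top px
    X=cv2.triangulatePoints(P["scene"],P["top"],np.array(a,float).reshape(2,1),np.array(b,float).reshape(2,1))[:,0]
    X=X[:3]/X[3]; return X,proj("scene",X)-a,proj("top",X)-b
def at_z(n,p,z):
    R=np.array(C[n]["R"]);t=np.array(C[n]["t"]).reshape(3);K=np.array(C[n]["intrinsics"])
    d=R.T@np.linalg.solve(K,[p[0],p[1],1]);c=-R.T@t
    return c+d*(z-c[2])/d[2]
E
python3 - <<'E'
from h import *
print(env.grasp_offset)
o=env.get_obs();print({k:np.round(v,3) for k,v in o.items()})
for n in("scene","top"):
    im=env.camera(n);cv2.imwrite(f"pics/{n}0.png",im)
    print(n,np.round(-np.array(C[n]["R"]).T@np.array(C[n]["t"]).reshape(3),3))
    for th in["clamp","bar_top","collar","jaw_end","handle_grip","board","bowl","shaker","carton"]:
        r=env.find_in(th,n)
        print(th,[(np.round(np.array(q["extent"])*[560,420,560,420],0).astype(int).tolist(),round(q["score"],2)) for q in r[:2]])
E
```

```text
0.0187
{'t': np.float64(0.0), 'joint_pos': array([-1.153,  0.314, -0.048,  1.21 , -0.   ,  1.571]), 'joint_vel': array([ 0.   , -0.001, -0.001,  0.   ,  0.001,  0.   ]), 'effort': array([-2.0000e-03, -5.3959e+01,  3.3975e+01,  1.9000e-02,  0.0000e+00,
       -0.0000e+00]), 'tool_pos': array([ 0.243, -0.548,  0.23 ]), 'eef_rot': array([ 0.838, -0.545, -0.001, -0.   ]), 'ft_force': array([-0.43 , -1.244, -0.078]), 'ft_torque': array([-0.031,  0.019,  0.038]), 'grip_width': np.float64(1.001)}
scene [0.981 0.269 0.513]
clamp [([204, 191, 290, 270], 0.61), ([254, 203, 290, 230], 0.32)]
bar_top [([206, 188, 289, 266], 0.58)]
collar [([212, 201, 292, 269], 0.68), ([215, 151, 268, 190], 0.4)]
jaw_end [([212, 196, 291, 266], 0.95), ([257, 201, 290, 234], 0.54)]
handle_grip [([255, 205, 289, 229], 0.68)]
board [([193, 226, 373, 373], 0.82)]
bowl [([214, 151, 265, 190], 0.81)]
shaker [([134, 244, 170, 297], 0.69)]
carton [([214, 150, 267, 189], 0.69), ([141, 175, 214, 236], 0.59)]
top [ 0.454 -0.062  0.918]
clamp [([395, 144, 464, 232], 0.66), ([254, 150, 351, 217], 0.65)]
bar_top [([253, 151, 348, 217], 0.97)]
collar [([255, 149, 346, 195], 0.69), ([396, 146, 465, 230], 0.42)]
jaw_end [([254, 149, 349, 197], 0.96)]
handle_grip [([256, 150, 279, 186], 0.65)]
board [([190, 93, 310, 255], 0.56)]
bowl [([386, 251, 458, 326], 0.74)]
shaker [([335, 70, 368, 111], 0.77)]
carton [([394, 146, 466, 231], 0.77)]
```

```bash
python3 - <<'E'
import cv2
a=cv2.imread("pics/scene0.png");cv2.imwrite("pics/s0z.png",cv2.resize(a[170:290,190:330],None,fx=5.5,fy=5,interpolation=cv2.INTER_CUBIC)[:, :])
b=cv2.imread("pics/top0.png");cv2.imwrite("pics/t0z.png",cv2.resize(b[130:240,230:370],None,fx=5,fy=5,interpolation=cv2.INTER_CUBIC))
E
```

```text
(no output)
```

View pics/scene0.png

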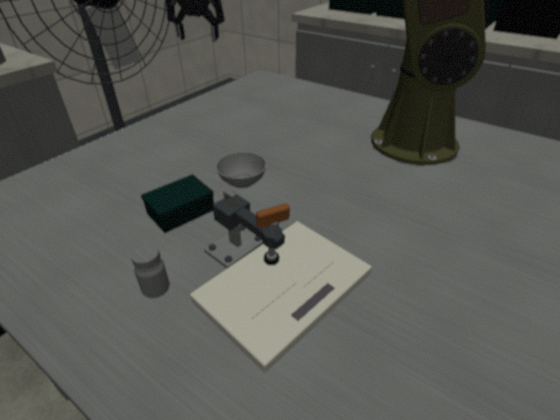

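View pics/top0.png

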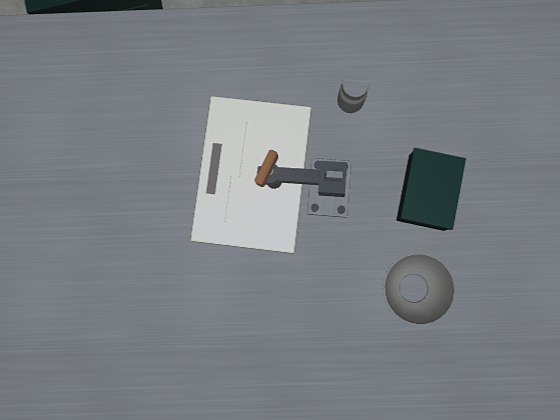

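```bash
sleep 1
```

```text
(no output)
```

View pics/s0z.png

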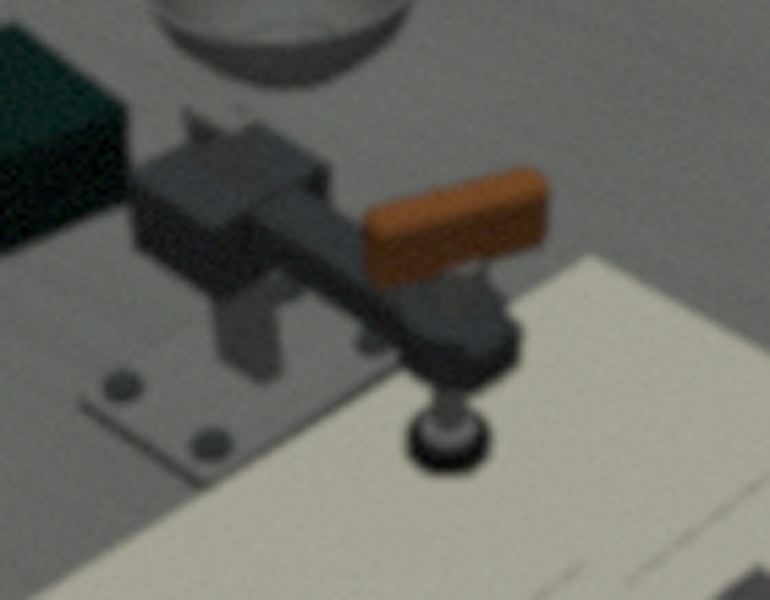

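View pics/t0z.png

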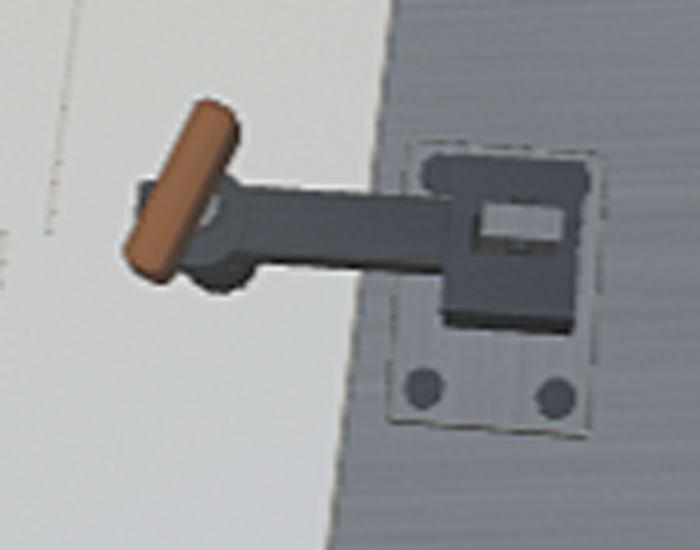

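The scene view shows the clamp at about (235,215): foot at (235,250), wooden handle at (273,216), pad at (271,257), not yet on the board. In the top view the bar top is at (334,174), the handle at (267,168), and the foot corners at (312,158), (350,161), (308,214) and (347,217).

```bash
python3 - <<'E'
from h import *
f=[(311.6,158.4),(350,161),(347.4,217),(308,214)]
F=np.array([at_z("top",p,.01) for p in f]);print(F.round(4), F.mean(0).round(4),[round(np.linalg.norm(F[i]-F[i-1]),4) for i in range(4)])
c=F.mean(0)
# long side = clamp x
xd=(F[0]+F[1]-F[2]-F[3])[:2]; print("long dir",np.degrees(np.arctan2(xd[1],xd[0])))
z2=lambda p:(230+p[0]/5,130+p[1]/5); zs=lambda p:(190+p[0]/5.5,170+p[1]/5)
print("bartop", at_z("top",z2((522,222)),.13).round(4))
# handle top-face centre
print("handle tri",tri(zs((457,198)),z2((183,189))))
h=[z2((212,102)),z2((150,278))]
print("handle ends@", [at_z("top",q,.185).round(4) for q in h])
# board corners
b=[(211,97),(311,107),(294,253),(191,241)]
B=np.array([at_z("top",p,.022) for p in b]);print(B.round(3),B.mean(0))
# collar corners top: near-left etc.
for nm,s,t in [("collar top corner near(right-front of scene)",(325,168),None)]:pass
for n in("bar",):
  for z in(.11,.12,.13):print(proj("top",[*c[:2],z]),proj("scene",[*c[:2],z]))
E
```

```text
[[ 0.6526 -0.0949  0.01  ]
 [ 0.6456 -0.1621  0.01  ]
 [ 0.5469 -0.1533  0.01  ]
 [ 0.5543 -0.0852  0.01  ]] [ 0.5999 -0.1239  0.01  ] [np.float64(0.0988), np.float64(0.0676), np.float64(0.0992), np.float64(0.0685)]
long dir -5.376088700315266
bartop [ 0.6003 -0.1243  0.13  ]
handle tri (array([ 0.61136606, -0.02218278,  0.14370161]), array([0.27117942, 0.01747261]), array([ 0.12008495, -0.09025357]))
handle ends@ [array([ 0.6278, -0.033 ,  0.185 ]), array([ 0.5775, -0.0141,  0.185 ])]
[[ 0.767  0.08   0.022]
 [ 0.742 -0.097  0.022]
 [ 0.487 -0.059  0.022]
 [ 0.513  0.117  0.022]] [0.62713387 0.01038628 0.022     ]
[333.21600085 177.0907734 ] [231.72843318 200.72290459]
[333.66776618 175.91776605] [231.21483149 196.1355255 ]
[334.13077009 174.71557778] [230.69171857 191.46319423]
```

```bash
python3 - <<'E'
from h import *
z2=lambda p:(230+p[0]/5,130+p[1]/5); zs=lambda p:(190+p[0]/5.5,170+p[1]/5)
for s,t in [((330,165),(443,312)),((255,123),(573,318))]: print([np.round(v,4) for v in tri(zs(s),z2(t))])
# pad lower rim front in scene, screw axis xy
u=np.array([.094,.9956]);c=np.array([.6,-.124])
for a in(.096,.1,.103):
  for z in(.022,.03,.04,.05): print(a,z,((proj("scene",[*(c+a*u),z])-[190,170])*[5.5,5]).round(0))
E
```

```text
[array([ 0.5778, -0.1007,  0.1015]), array([0.1406, 0.0121]), array([ 0.0659, -0.0539])]
[array([ 0.5737, -0.1403,  0.1013]), array([-1.3193, -0.1391]), array([-0.628 ,  0.5361])]
0.096 0.022 [456. 459.]
0.096 0.03 [456. 443.]
0.096 0.04 [455. 422.]
0.096 0.05 [454. 402.]
0.1 0.022 [465. 464.]
0.1 0.03 [465. 448.]
0.1 0.04 [464. 428.]
0.1 0.05 [463. 407.]
0.103 0.022 [472. 468.]
0.103 0.03 [472. 452.]
0.103 0.04 [471. 432.]
0.103 0.05 [471. 411.]
```

Call:
send_rows([
  {"fingers":-0.42,"slide":[0.357,0.424,-0.03],"delta_rot":[0,0,1.06]},
  {"fingers":-0.42,"slide":[0.357,0.424,-0.03],"delta_rot":[0,0,1.06]},
  {"fingers":-0.42,"slide":[0.357,0.424,-0.03],"delta_rot":[0,0,1.06]},
  {"fingers":-0.42,"slide":[0.357,0.424,-0.03],"delta_rot":[0,0,1.06]},
  {"fingers":-0.42,"slide":[0.357,0.424,-0.03],"delta_rot":[0,0,1.06]},
  {"fingers":-0.42,"slide":[0.357,0.424,-0.03],"delta_rot":[0,0,1.06]},
  {"fingers":-0.42,"slide":[0.357,0.424,-0.03],"delta_rot":[0,0,1.06]},
  {"fingers":-0.42,"slide":[0.357,0.424,-0.03],"delta_rot":[0,0,1.06]},
  {"fingers":-0.42,"slide":[0.357,0.424,-0.03],"delta_rot":[0,0,1.06]},
  {"fingers":-0.42,"slide":[0.357,0.424,-0.03],"delta_rot":[0,0,1.06]},
  {"fingers":-0.42,"slide":[0.357,0.424,-0.03],"delta_rot":[0,0,1.06]},
  {"fingers":-0.42,"slide":[0.357,0.424,-0.03],"delta_rot":[0,0,1.06]},
  {"fingers":-0.42,"slide":[0.357,0.424,-0.03],"delta_rot":[0,0,1.06]},
  {"fingers":-0.42,"slide":[0.357,0.424,-0.03],"delta_rot":[0,0,1.06]},
  {"fingers":-0.42,"slide":[0.357,0.424,-0.03],"delta_rot":[0,0,1.06]},
  {"fingers":-0.42,"slide":[0.357,0.424,-0.03],"delta_rot":[0,0,1.06]},
  {"fingers":-0.42,"slide":[0.357,0.424,-0.03],"delta_rot":[0,0,1.06]},
  {"fingers":-0.42,"slide":[0.357,0.424,-0.03],"delta_rot":[0,0,1.06]},
])

```text
t: 2.5
tool_pos: [0.5996, -0.1257, 0.2015]
eef_rot: [0.999, -0.047, -0.0, 0.0]
ft_force: [-0.3, -0.3, -0.7]
grip_width: 0.284
```

```bash
python3 - <<'E'
from h import *
o=env.get_obs();print({k:np.round(v,4) for k,v in o.items()})
from scipy.spatial.transform import Rotation as R
M=R.from_quat(o["eef_rot"]).as_matrix();print(M.round(3),np.degrees(np.arctan2(M[1,0],M[0,0])))
for n in C:
    im=env.camera(n);cv2.imwrite(f"pics/{n}1.png",im)
s=cv2.imread("pics/scene1.png")[90:290,150:350];t=cv2.imread("pics/top1.png")[90:290,230:430]
cv2.imwrite("pics/z1.png",cv2.resize(np.hstack([s,t]),None,fx=2,fy=2,interpolation=cv2.INTER_CUBIC))
E
```

```text
{'t': np.float64(2.5), 'joint_pos': array([-2.0640e-01,  3.4990e-01, -6.4900e-02,  1.1562e+00, -4.0000e-04,
        1.4592e+00]), 'joint_vel': array([-0.0068, -0.0018,  0.0006, -0.0018,  0.0011,  0.0017]), 'effort': array([ 6.73100e-01, -5.53982e+01,  3.36241e+01, -1.46000e-02,
        2.42000e-02, -4.10000e-03]), 'tool_pos': array([ 0.5996, -0.1257,  0.2015]), 'eef_rot': array([ 9.989e-01, -4.740e-02, -1.000e-04,  2.000e-04]), 'ft_force': array([-0.3064, -0.3499, -0.6592]), 'ft_torque': array([ 0.0315, -0.0195,  0.0363]), 'grip_width': np.float64(0.2835)}
[[ 0.996 -0.095 -0.   ]
 [-0.095 -0.996 -0.   ]
 [-0.     0.    -1.   ]] -5.433269212285953
```

View pics/z1.png

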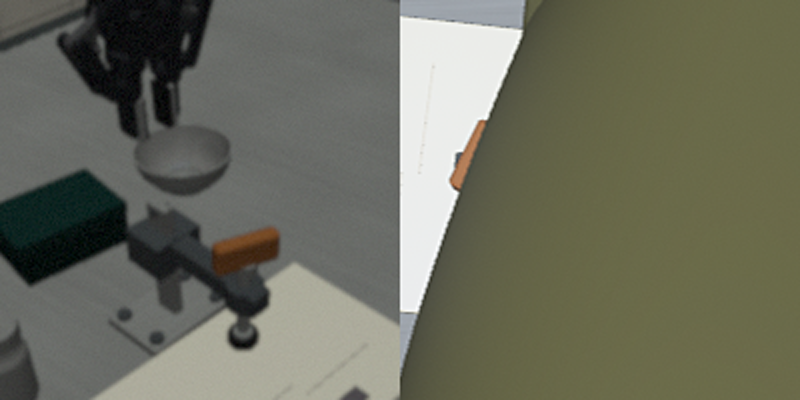

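The scene view shows the fingertips above the bar, centred on it; the pad still clears the board by a few mm. The collar top measures z≈0.1015.

Call:
send_rows([
  {"fingers":-0.42,"slide":[0.0004,0.0015,-0.04],"delta_rot":[0,0,0]},
  {"fingers":-0.42,"slide":[0.0004,0.0015,-0.06],"delta_rot":[0,0,0]},
  {"fingers":-0.42,"slide":[0.0004,0.0015,-0.075],"delta_rot":[0,0,0]},
  {"fingers":-0.42,"slide":[0.0004,0.0015,-0.085],"delta_rot":[0,0,0]},
  {"fingers":-0.42,"slide":[0.0004,0.0015,-0.092],"delta_rot":[0,0,0]},
  {"fingers":-0.42,"slide":[0.0004,0.0015,-0.095],"delta_rot":[0,0,0]},
  {"fingers":-0.42,"slide":[0.0004,0.0015,-0.096],"delta_rot":[0,0,0]},
  {"fingers":-0.42,"slide":[0.0004,0.0015,-0.096],"delta_rot":[0,0,0]},
])

```text
t: 3.27
tool_pos: [0.6003, -0.1246, 0.1065]
eef_rot: [0.999, -0.048, 0.0, 0.0]
ft_force: [0.1, -0.9, 0.0]
grip_width: 0.289
```

```bash
python3 - <<'E'
from h import *
im=env.camera("scene");cv2.imwrite("pics/z2.png",cv2.resize(im[130:290,180:340],None,fx=3.6,fy=3.6,interpolation=cv2.INTER_CUBIC))
E
```

```text
(no output)
```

View pics/z2.png

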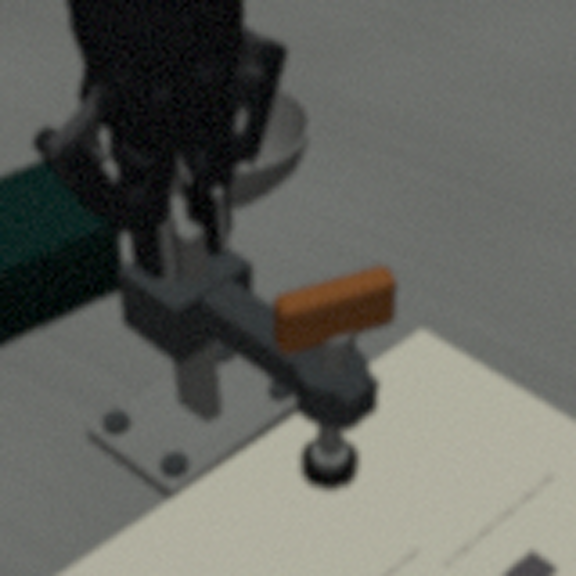

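The fingertips straddle the bar just above the collar's two shoulders, with the bar at (190,240) between them. I'll lower slowly.

Call:
send_rows([
  {"fingers":-0.42,"slide":[0,0.0,-0.001],"delta_rot":[0,0,0]},
  {"fingers":-0.42,"slide":[0,0.0,-0.002],"delta_rot":[0,0,0]},
  {"fingers":-0.42,"slide":[0,0.0,-0.003],"delta_rot":[0,0,0]},
  {"fingers":-0.42,"slide":[0,0.0,-0.004],"delta_rot":[0,0,0]},
  {"fingers":-0.42,"slide":[0,0.0,-0.005],"delta_rot":[0,0,0]},
  {"fingers":-0.42,"slide":[0,0.0,-0.006],"delta_rot":[0,0,0]},
  {"fingers":-0.42,"slide":[0,0.0,-0.007],"delta_rot":[0,0,0]},
  {"fingers":-0.42,"slide":[0,0.0,-0.008],"delta_rot":[0,0,0]},
])

```text
t: 3.98
tool_pos: [0.6018, -0.1249, 0.1002]
eef_rot: [0.999, -0.048, 0.002, 0.001]
ft_force: [-2.5, 0.7, 6.9]
grip_width: 0.288
```

Call:
send_rows([
  {"fingers":-0.42,"slide":[0,0,-0.001],"delta_rot":[0,0,0]},
  {"fingers":-0.42,"slide":[0,0,-0.002],"delta_rot":[0,0,0]},
  {"fingers":-0.42,"slide":[0,0,-0.003],"delta_rot":[0,0,0]},
])

```text
t: 4.23
tool_pos: [0.6022, -0.125, 0.0984]
eef_rot: [0.999, -0.048, 0.003, 0.001]
ft_force: [-4.4, 0.0, 9.3]
grip_width: 0.293
```

Call:
send_rows([
  {"fingers":-0.42,"slide":[0,0,-0.001],"delta_rot":[0,0,0]},
  {"fingers":-0.42,"slide":[0,0,-0.002],"delta_rot":[0,0,0]},
  {"fingers":-0.42,"slide":[0,0,-0.003],"delta_rot":[0,0,0]},
])

```text
t: 4.48
tool_pos: [0.6021, -0.1252, 0.0967]
eef_rot: [0.999, -0.048, 0.003, 0.001]
ft_force: [-5.0, 0.0, 9.8]
grip_width: 0.288
```

Call:
send_rows([
  {"fingers":-0.42,"slide":[-0.001,0.0005,-0.002],"delta_rot":[0,0,0]},
  {"fingers":-0.42,"slide":[-0.002,0.001,-0.003],"delta_rot":[0,0,0]},
  {"fingers":-0.42,"slide":[-0.002,0.001,-0.004],"delta_rot":[0,0,0]},
  {"fingers":-0.42,"slide":[-0.002,0.001,-0.004],"delta_rot":[0,0,0]},
])

```text
t: 4.82
tool_pos: [0.6019, -0.1255, 0.0947]
eef_rot: [0.999, -0.048, 0.005, 0.002]
ft_force: [-1.6, -2.6, 8.3]
grip_width: 0.293
```

```bash
python3 - <<'E'
from h import *
im=env.camera("scene");cv2.imwrite("pics/z3.png",cv2.resize(im[130:290,180:340],None,fx=3.6,fy=3.6,interpolation=cv2.INTER_CUBIC))
E
```

```text
(no output)
```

View pics/z3.png

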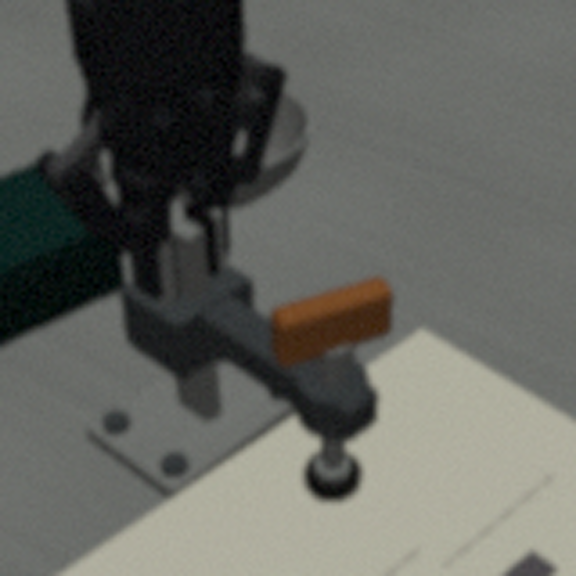

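Call:
send_rows([
  {"fingers":-0.42,"slide":[-0.001,0.001,-0.002],"delta_rot":[0,0.01,0]},
  {"fingers":-0.42,"slide":[-0.001,0.001,-0.003],"delta_rot":[0,0.01,0]},
  {"fingers":-0.42,"slide":[-0.001,0.001,-0.004],"delta_rot":[0,0.01,0]},
])

```text
t: 5.12
tool_pos: [0.6019, -0.1258, 0.0925]
eef_rot: [0.999, -0.048, 0.001, 0.004]
ft_force: [-2.9, -3.3, 11.1]
grip_width: 0.294
```

Call:
send_rows([
  {"fingers":-0.42,"slide":[-0.001,0.0005,-0.002],"delta_rot":[0,0.005,0]},
  {"fingers":-0.42,"slide":[-0.001,0.0005,-0.003],"delta_rot":[0,0.005,0]},
  {"fingers":-0.42,"slide":[-0.001,0.0005,-0.004],"delta_rot":[0,0.005,0]},
])

```text
t: 5.37
tool_pos: [0.6019, -0.1261, 0.0904]
eef_rot: [0.999, -0.048, -0.0, 0.005]
ft_force: [-3.2, -2.6, 11.7]
grip_width: 0.288
```

Call:
send_rows([
  {"fingers":-0.42,"slide":[-0.001,0.0005,-0.002],"delta_rot":[0,0.005,0]},
  {"fingers":-0.42,"slide":[-0.001,0.0005,-0.003],"delta_rot":[0,0.005,0]},
  {"fingers":-0.42,"slide":[-0.001,0.0005,-0.004],"delta_rot":[0,0.005,0]},
])

```text
t: 5.62
tool_pos: [0.602, -0.1265, 0.0885]
eef_rot: [0.999, -0.048, -0.001, 0.006]
ft_force: [-4.0, -1.3, 13.2]
grip_width: 0.291
```

```bash
python3 - <<'E'
from h import *
im=env.camera("scene");cv2.imwrite("pics/z4.png",cv2.resize(im[130:290,180:340],None,fx=3.6,fy=3.6,interpolation=cv2.INTER_CUBIC))
E
```

```text
(no output)
```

View pics/z4.png

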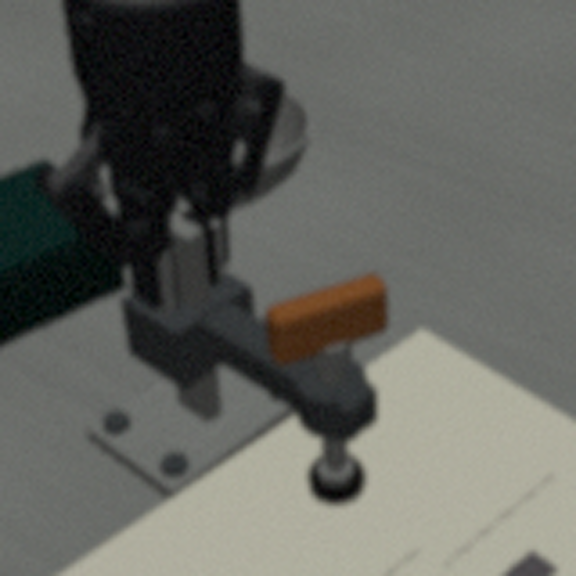

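The pad has reached the board and the arm end is tipping up, with the force at 13 N. I'll continue in small steps.

Call:
send_rows([
  {"fingers":-0.42,"slide":[-0.001,0.001,-0.002],"delta_rot":[0.01,0,0]},
  {"fingers":-0.42,"slide":[-0.001,0.001,-0.003],"delta_rot":[0.01,0,0]},
  {"fingers":-0.42,"slide":[-0.001,0.001,-0.004],"delta_rot":[0.01,0,0]},
])

```text
t: 5.92
tool_pos: [0.602, -0.1269, 0.0865]
eef_rot: [0.999, -0.049, -0.0, 0.002]
ft_force: [-3.8, -3.5, 13.3]
grip_width: 0.29
```

Call:
send_rows([
  {"fingers":-0.42,"slide":[-0.001,0.001,-0.002],"delta_rot":[0.005,0,0]},
  {"fingers":-0.42,"slide":[-0.001,0.001,-0.003],"delta_rot":[0.005,0,0]},
  {"fingers":-0.42,"slide":[-0.001,0.001,-0.0035],"delta_rot":[0.005,0,0]},
])

```text
t: 6.17
tool_pos: [0.6019, -0.1272, 0.0851]
eef_rot: [0.999, -0.049, 0.001, 0.001]
ft_force: [-3.8, -2.5, 12.2]
grip_width: 0.29
```

Call:
send_rows([
  {"fingers":-0.42,"slide":[-0.001,0.001,-0.002],"delta_rot":[0,0,0]},
  {"fingers":-0.42,"slide":[-0.001,0.001,-0.003],"delta_rot":[0,0,0]},
  {"fingers":-0.42,"slide":[-0.001,0.001,-0.003],"delta_rot":[0,0,0]},
])

```text
t: 6.42
tool_pos: [0.6019, -0.1274, 0.0842]
eef_rot: [0.999, -0.049, 0.002, 0.002]
ft_force: [-3.7, -2.0, 11.5]
grip_width: 0.288
```

Call:
send_rows([
  {"fingers":-0.42,"slide":[-0.001,0.001,-0.002],"delta_rot":[0,0,0]},
  {"fingers":-0.42,"slide":[-0.001,0.001,-0.003],"delta_rot":[0,0,0]},
])

```text
t: 6.58
tool_pos: [0.6019, -0.1274, 0.0837]
eef_rot: [0.999, -0.049, 0.004, 0.003]
ft_force: [-6.1, -0.8, 18.9]
grip_width: 0.287
```

```bash
python3 - <<'E'
from h import *
print(env.get_obs()["ft_force"],env.get_obs()["tool_pos"])
im=env.camera("scene");cv2.imwrite("pics/z5.png",cv2.resize(im[130:290,180:340],None,fx=3.6,fy=3.6,interpolation=cv2.INTER_CUBIC))
E
```

```text
[-6.10651298 -0.81994848 18.93804486] [ 0.60189396 -0.12737921  0.0836514 ]
```

View pics/z5.png

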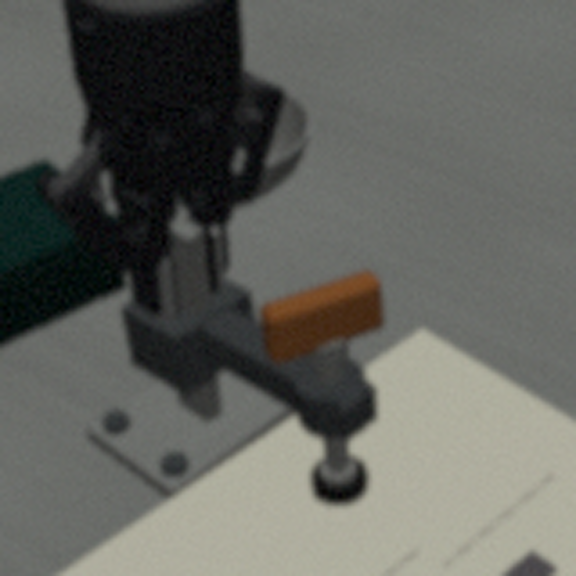

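The jaw is tilted up, motion has nearly stopped and the force has jumped to 19 N, so it is binding. I'll push slightly more, up to 20–25 N.

Call:
send_rows([
  {"fingers":-0.42,"slide":[-0.001,0.0005,-0.0028],"delta_rot":[0,0,0]},
])

```text
t: 6.72
tool_pos: [0.6019, -0.1275, 0.0836]
eef_rot: [0.999, -0.049, 0.005, 0.004]
ft_force: [-7.8, 0.3, 20.6]
grip_width: 0.289
```

Call:
send_rows([
  {"fingers":-0.42,"slide":[-0.0005,0.0005,-0.003],"delta_rot":[0,0,0]},
  {"fingers":-0.42,"slide":[-0.0005,0.0005,-0.0032],"delta_rot":[0,0,0]},
])

```text
t: 6.88
tool_pos: [0.602, -0.1275, 0.0834]
eef_rot: [0.999, -0.049, 0.006, 0.004]
ft_force: [-7.7, 0.0, 21.6]
grip_width: 0.294
```

Force is 21.6 N, inside the stated band. I'll release straight up.

Call:
send_rows([
  {"fingers":-0.42,"slide":[0,0,0.002],"delta_rot":[0,0,0]},
  {"fingers":-0.42,"slide":[-0.001,0.001,0.006],"delta_rot":[0,0,0]},
  {"fingers":-0.42,"slide":[-0.002,0.002,0.012],"delta_rot":[0,0.01,0]},
  {"fingers":-0.42,"slide":[-0.002,0.002,0.03],"delta_rot":[0.005,0.01,0]},
  {"fingers":-0.42,"slide":[-0.002,0.002,0.06],"delta_rot":[0.008,0.01,0]},
  {"fingers":-0.42,"slide":[-0.002,0.002,0.1],"delta_rot":[0.008,0.012,0]},
  {"fingers":-0.42,"slide":[-0.002,0.002,0.13],"delta_rot":[0.008,0.012,0]},
  {"fingers":-0.42,"slide":[-0.002,0.002,0.13],"delta_rot":[0.008,0.012,0]},
])

```text
t: 7.55
tool_pos: [0.6038, -0.1261, 0.2206]
eef_rot: [0.999, -0.049, 0.005, 0.001]
ft_force: [1.4, 0.1, 0.8]
grip_width: 0.291
```

```bash
python3 - <<'E'
from h import *
im=env.camera("scene");cv2.imwrite("pics/scene6.png",im)
cv2.imwrite("pics/z6.png",cv2.resize(im[170:290,190:330],None,fx=5.5,fy=5,interpolation=cv2.INTER_CUBIC))
print(env.find_in("handle_grip","scene")[:1])
E
```

```text
[{'extent': [0.4561, 0.496, 0.5114, 0.559], 'score': 0.88}]
```

View pics/z6.png

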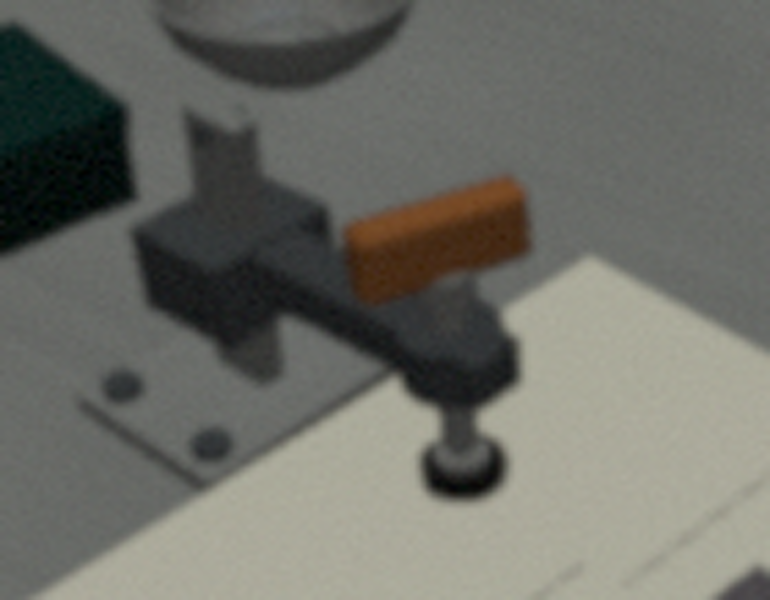

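The pad now sits on the board at (462,470), the arm is tipped up and the fingers are off. Next I'll move aside for a clear top view, turning the wrist towards the grasp angle on the way (yaw = j1+90°−j6 is confirmed).

Call:
send_rows([
  {"fingers":1,"slide":[-0.03,-0.035,0.01],"delta_rot":[0,0,0.12]},
  {"fingers":1,"slide":[-0.06,-0.07,0.02],"delta_rot":[0,0,0.24]},
  {"fingers":1,"slide":[-0.09,-0.105,0.03],"delta_rot":[0,0,0.36]},
  {"fingers":1,"slide":[-0.12,-0.14,0.03],"delta_rot":[0,0,0.48]},
  {"fingers":1,"slide":[-0.15,-0.17,0.03],"delta_rot":[0,0,0.6]},
  {"fingers":1,"slide":[-0.15,-0.17,0.03],"delta_rot":[0,0,0.72]},
  {"fingers":1,"slide":[-0.15,-0.17,0.03],"delta_rot":[0,0,0.84]},
  {"fingers":1,"slide":[-0.15,-0.17,0.03],"delta_rot":[0,0,0.96]},
  {"fingers":1,"slide":[-0.15,-0.17,0.03],"delta_rot":[0,0,1.08]},
  {"fingers":1,"slide":[-0.15,-0.17,0.03],"delta_rot":[0,0,1.2]},
  {"fingers":1,"slide":[-0.15,-0.17,0.03],"delta_rot":[0,0,1.32]},
  {"fingers":1,"slide":[-0.15,-0.17,0.03],"delta_rot":[0,0,1.44]},
  {"fingers":1,"slide":[-0.15,-0.17,0.03],"delta_rot":[0,0,1.56]},
  {"fingers":1,"slide":[-0.15,-0.17,0.03],"delta_rot":[0,0,1.68]},
  {"fingers":1,"slide":[-0.15,-0.17,0.03],"delta_rot":[0,0,1.8]},
  {"fingers":1,"slide":[-0.15,-0.17,0.03],"delta_rot":[0,0,1.92]},
  {"fingers":1,"slide":[-0.15,-0.17,0.03],"delta_rot":[0,0,2.04]},
  {"fingers":1,"slide":[-0.15,-0.17,0.03],"delta_rot":[0,0,2.16]},
  {"fingers":1,"slide":[-0.15,-0.17,0.03],"delta_rot":[0,0,2.28]},
  {"fingers":1,"slide":[-0.15,-0.17,0.03],"delta_rot":[0,0,2.4]},
])

```text
t: 9.32
tool_pos: [0.4505, -0.295, 0.2429]
eef_rot: [0.405, 0.914, 0.002, -0.003]
ft_force: [-0.8, -0.9, 0.2]
grip_width: 1.002
```

```bash
python3 - <<'E'
from h import *
o=env.get_obs();print(o["joint_pos"].round(3),o["tool_pos"])
for n in C:
    im=env.camera(n);cv2.imwrite(f"pics/{n}7.png",im)
    print(n,env.find_in("handle_grip",n)[:1])
s=cv2.imread("pics/scene7.png")[190:270,220:300];t=cv2.imread("pics/top7.png")[130:210,250:330]
cv2.imwrite("pics/z7.png",cv2.resize(np.hstack([s,t]),None,fx=5,fy=5,interpolation=cv2.INTER_CUBIC))
E
```

```text
[-0.581  0.199 -0.17   1.209  0.002 -1.318] [ 0.4504918  -0.29498819  0.2429409 ]
scene [{'extent': [0.4466, 0.4936, 0.5145, 0.5564], 'score': 0.92}]
top [{'extent': [0.4675, 0.3595, 0.5054, 0.4424], 'score': 0.62}]
```

View pics/z7.png

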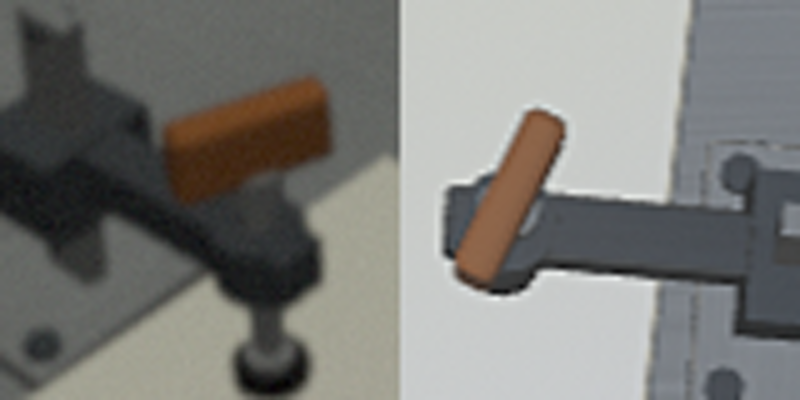

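View pics/top7.png

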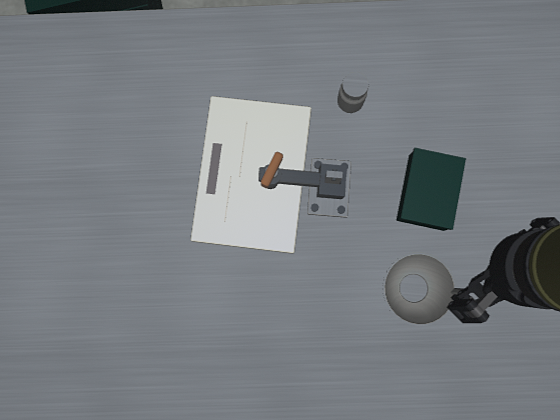

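Both views show the handle clearly, at top px (272,169) and scene px (269,211). The board and bystanders are unmoved.

```bash
python3 - <<'E'
from h import *
t=lambda p:np.array([250+(p[0]-400)/5,130+p[1]/5]); s=lambda p:np.array([220+p[0]/5,190+p[1]/5])
print([v.round(4) for v in tri(s((246,107)),t((510,197)))])
for z in(.134,.141):
    a=at_z("top",t((544,112)),z);b=at_z("top",t((474,284)),z);print(a.round(4),b.round(4),(a+b)/2,np.linalg.norm(a-b),np.degrees(np.arctan2(*(a-b)[[1,0]])))
c=np.array([.6,-.124]);u=np.array([.094,.9956])
for th in(0,.035,.07):
    al=.1-.053*th-.014*th; z=.067+.067+.1*th; X=[*(c+al*u),z]
    print(th,np.round(X,4),proj("scene",X)-s((246,107)),proj("top",X)-t((510,197)))
E
```

```text
[array([ 0.6104, -0.0302,  0.1358]), array([0.6326, 0.0421]), array([ 0.2803, -0.214 ])]
[ 0.6365 -0.0407  0.134 ] [ 0.584 -0.018  0.134] [ 0.61025403 -0.02938033  0.134     ] 0.05711948794592249 -23.401861222607966
[ 0.6348 -0.0409  0.141 ] [ 0.5829 -0.0184  0.141 ] [ 0.60885584 -0.02967024  0.141     ] 0.05660939177511199 -23.401861222607966
0 [ 0.6094 -0.0244  0.134 ] [3.91593997 1.89663347] [-3.40577297  0.79824826]
0.035 [ 0.6092 -0.0268  0.1375] [ 2.77309572 -0.43425749] [-1.98349383  0.44229402]
0.07 [ 0.609  -0.0291  0.141 ] [ 1.62680774 -2.77217212] [-0.54844332  0.08314348]
```

```bash
python3 - <<'E'
from h import *
from scipy.spatial.transform import Rotation as R
o=env.get_obs();M=R.from_quat(o["eef_rot"])
u=np.array([.094,.9956,0]);up=np.array([0,0,1])-.07*u;up/=np.linalg.norm(up)
y=np.radians(246.6);x=np.array([np.cos(y),np.sin(y),0]);z=-up;x-=x@z*z;x/=np.linalg.norm(x)
G=R.from_matrix(np.c_[x,np.cross(z,x),z])
print((G*M.inv()).as_rotvec().round(4),up.round(4))
# TCP 8.5mm below handle centre along axis; centre:
hc=np.array([.6098,-.0287,.1235]);print((hc-.0085*up).round(4), (hc-.0085*up+up*.08-o["tool_pos"]).round(4))
E
```

```text
[ 0.0379 -0.0809  2.0039] [-0.0066 -0.0695  0.9976]
[ 0.6099 -0.0281  0.115 ] [ 0.1586  0.2615 -0.0489]
```

Call:
send_rows([
  {"fingers":1,"slide":[0,0,0],"delta_rot":[0.002,-0.005,0.12]},
  {"fingers":1,"slide":[0.01,0.02,0],"delta_rot":[0.005,-0.01,0.24]},
  {"fingers":1,"slide":[0.03,0.05,0],"delta_rot":[0.007,-0.015,0.36]},
  {"fingers":1,"slide":[0.05,0.08,0],"delta_rot":[0.01,-0.02,0.48]},
  {"fingers":1,"slide":[0.065,0.11,0],"delta_rot":[0.012,-0.025,0.6]},
  {"fingers":1,"slide":[0.08,0.14,0],"delta_rot":[0.015,-0.03,0.72]},
  {"fingers":1,"slide":[0.1,0.17,0],"delta_rot":[0.017,-0.035,0.84]},
  {"fingers":1,"slide":[0.12,0.2,0],"delta_rot":[0.019,-0.04,0.96]},
  {"fingers":1,"slide":[0.14,0.23,0],"delta_rot":[0.02,-0.044,1.08]},
  {"fingers":1,"slide":[0.1586,0.2615,-0.01],"delta_rot":[0.022,-0.048,1.2]},
  {"fingers":1,"slide":[0.1586,0.2615,-0.02],"delta_rot":[0.025,-0.053,1.32]},
  {"fingers":1,"slide":[0.1586,0.2615,-0.03],"delta_rot":[0.027,-0.058,1.44]},
  {"fingers":1,"slide":[0.1586,0.2615,-0.04],"delta_rot":[0.03,-0.063,1.56]},
  {"fingers":1,"slide":[0.1586,0.2615,-0.049],"delta_rot":[0.032,-0.068,1.68]},
  {"fingers":1,"slide":[0.1586,0.2615,-0.049],"delta_rot":[0.034,-0.073,1.8]},
  {"fingers":1,"slide":[0.1586,0.2615,-0.049],"delta_rot":[0.036,-0.077,1.9]},
  {"fingers":1,"slide":[0.1586,0.2615,-0.049],"delta_rot":[0.038,-0.081,2.004]},
  {"fingers":1,"slide":[0.1586,0.2615,-0.049],"delta_rot":[0.038,-0.081,2.004]},
  {"fingers":1,"slide":[0.1586,0.2615,-0.049],"delta_rot":[0.038,-0.081,2.004]},
])

```text
t: 11.1
tool_pos: [0.6092, -0.0337, 0.1942]
eef_rot: [-0.546, 0.837, 0.028, 0.021]
ft_force: [-0.2, -0.3, -0.7]
grip_width: 0.999
```

```bash
cat > chk.py <<'E'
from h import *
import sys
from scipy.spatial.transform import Rotation as R
o=env.get_obs();M=R.from_quat(o["eef_rot"]).as_matrix();print("t",o["t"],"pos",o["tool_pos"].round(4),"x",M[:,0].round(3),"z",M[:,2].round(3),"j",o["joint_pos"].round(3),"F",o["ft_force"].round(1),"T",o["ft_torque"].round(2),o["grip_width"].round(3))
print("yaw",np.degrees(np.arctan2(M[1,0],M[0,0])))
im=env.camera("scene");cv2.imwrite(sys.argv[1],cv2.resize(im[130:290,180:340],None,fx=3.6,fy=3.6,interpolation=cv2.INTER_CUBIC))
E
python3 chk.py pics/z8.png
```

```text
Traceback (most recent call last):
  File "chk.py", line 4, in <module>
    o=env.get_obs();M=R.from_quat(o["eef_rot"]).as_matrix();print("t",o["t"],"pos",o["tool_pos"].round(4),"x",M[:,0].round(3),"z",M[:,2].round(3),"j",o["joint_pos"].round(3),"F",o["ft_force"].round(1),"T",o["ft_torque"].round(2),o["grip_width"].round(3))
                                                                                                                                                                                                                                     ^^^^^^^^^^^^^^^^^^^^^
AttributeError: 'float' object has no attribute 'round'
```

```bash
sed -i 's/o\["grip_width"\].round(3)/round(o["grip_width"],3)/' chk.py; python3 chk.py pics/z8.png
```

```text
t 11.1 pos [ 0.6092 -0.0337  0.1942] x [-0.402 -0.913 -0.066] z [ 0.006  0.07  -0.998] j [-0.093  0.349 -0.085  1.138  0.07  -2.821] F [-0.2 -0.3 -0.7] T [-0.11  0.    0.01] 0.999
yaw -113.74633970520004
```

View pics/z8.png

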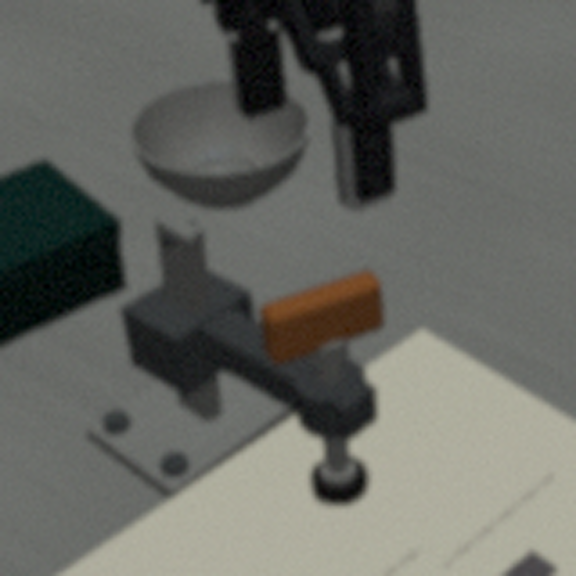

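The open fingers hang above the handle, on either side of its faces, at the right yaw. I'll descend, check, then close.

Call:
send_rows([
  {"fingers":1,"slide":[0.0005,0.003,-0.03],"delta_rot":[0,0,0]},
  {"fingers":1,"slide":[0.0007,0.004,-0.055],"delta_rot":[0,0,0]},
  {"fingers":1,"slide":[0.0007,0.005,-0.07],"delta_rot":[0,0,0]},
  {"fingers":1,"slide":[0.0007,0.0056,-0.076],"delta_rot":[0,0,0]},
  {"fingers":1,"slide":[0.0007,0.0056,-0.079],"delta_rot":[0,0,0]},
  {"fingers":1,"slide":[0.0007,0.0056,-0.079],"delta_rot":[0,0,0]},
  {"fingers":1,"slide":[0.0007,0.0056,-0.079],"delta_rot":[0,0,0]},
])

```text
t: 11.73
tool_pos: [0.6107, -0.0282, 0.1164]
eef_rot: [-0.546, 0.837, 0.027, 0.022]
ft_force: [-1.1, 0.5, 0.0]
grip_width: 0.999
```

```bash
python3 chk.py pics/z9.png
```

```text
t 11.7333 pos [ 0.6107 -0.0282  0.1164] x [-0.402 -0.913 -0.067] z [ 0.008  0.069 -0.998] j [-0.084  0.399 -0.197  0.973  0.07  -2.811] F [-1.1  0.5  0. ] T [-0.09 -0.07  0.01] 0.999
yaw -113.76056516839321
```

View pics/z9.png

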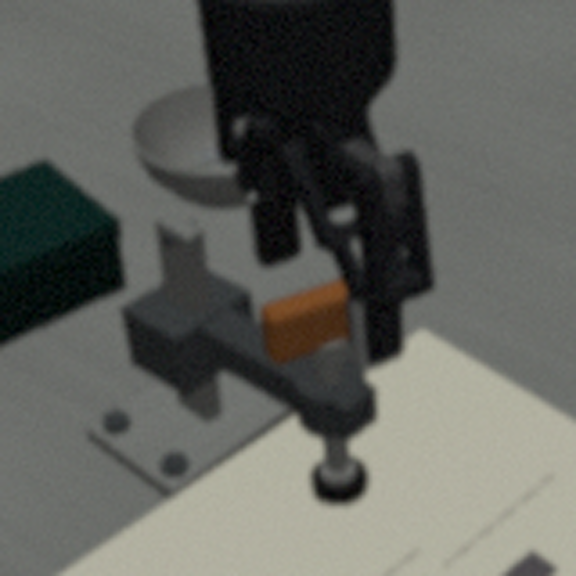

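The fingers straddle the handle.

Call:
send_rows([
  {"fingers":0,"slide":[-0.0007,0,-0.001],"delta_rot":[0,0,0]},
  {"fingers":-0.4,"slide":[-0.0007,0,-0.001],"delta_rot":[0,0,0]},
  {"fingers":-0.5,"slide":[-0.0007,0,-0.001],"delta_rot":[0,0,0]},
  {"fingers":-0.5,"slide":[-0.0007,0,-0.001],"delta_rot":[0,0,0]},
  {"fingers":-0.5,"slide":[-0.0007,0,-0.001],"delta_rot":[0,0,0]},
  {"fingers":-0.5,"slide":[-0.0007,0,-0.001],"delta_rot":[0,0,0]},
])

```text
t: 12.28
tool_pos: [0.6102, -0.0283, 0.1158]
eef_rot: [-0.546, 0.837, 0.027, 0.022]
ft_force: [-0.0, 0.2, -0.2]
grip_width: 0.246
```

```bash
python3 chk.py pics/z10.png
```

```text
t 12.2833 pos [ 0.6102 -0.0283  0.1158] x [-0.402 -0.913 -0.067] z [ 0.008  0.069 -0.998] j [-0.084  0.398 -0.2    0.97   0.07  -2.812] F [-0.   0.2 -0.2] T [-0.04  0.03  0.01] 0.246
yaw -113.75568654624087
```

View pics/z10.png

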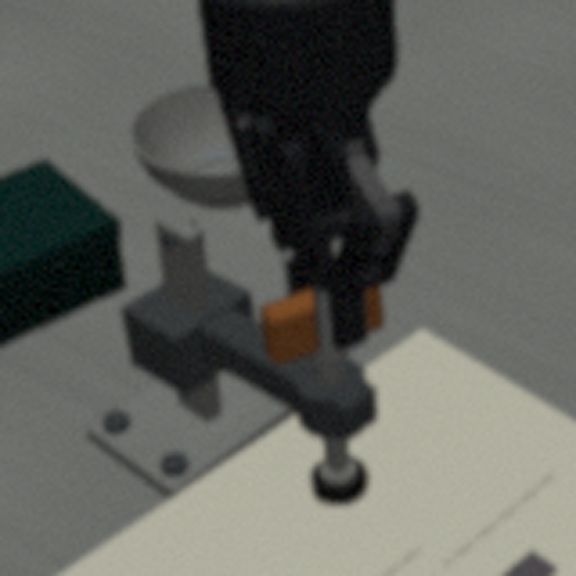

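Call:
send_rows([
  {"fingers":-0.6,"slide":[0,0,0],"delta_rot":[0,0,0]},
  {"fingers":-0.7,"slide":[0,0,0],"delta_rot":[0,0,0]},
  {"fingers":-0.8,"slide":[0,0,0],"delta_rot":[0,0,0]},
  {"fingers":-1,"slide":[0,0,0],"delta_rot":[0,0,0]},
  {"fingers":-1,"slide":[0,0,0],"delta_rot":[0,0,0]},
  {"fingers":-1,"slide":[0,0,0],"delta_rot":[0,0,0]},
])

```text
t: 12.83
tool_pos: [0.6103, -0.0278, 0.116]
eef_rot: [-0.546, 0.837, 0.027, 0.023]
ft_force: [-0.1, 3.4, 3.9]
grip_width: 0.148
```

```bash
python3 chk.py pics/z11.png
```

```text
t 12.8333 pos [ 0.6103 -0.0278  0.116 ] x [-0.402 -0.913 -0.068] z [ 0.009  0.07  -0.997] j [-0.084  0.398 -0.199  0.971  0.071 -2.812] F [-0.1  3.4  3.9] T [ 0.61  0.13 -0.08] 0.148
yaw -113.7391147607166
```

View pics/z11.png

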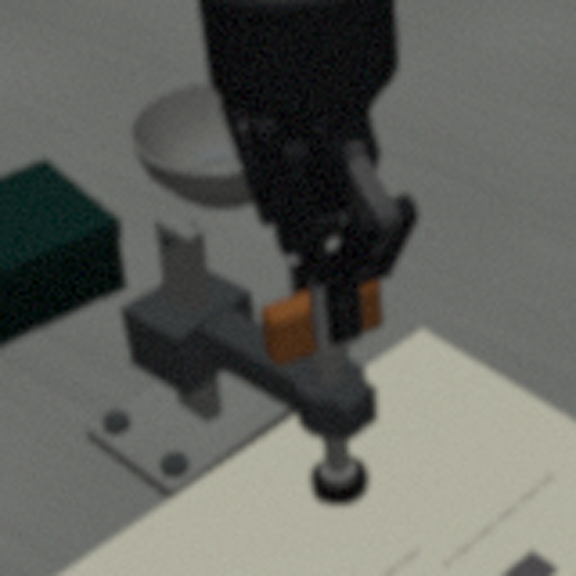

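The grip is firm (opening 12.6 mm, small forces). I'll turn clockwise about the tilted screw axis, following its descent.

Call:
send_rows([
  {"fingers":-1,"slide":[0,0,-0.0001],"delta_rot":[0.001,0.008,-0.12]},
  {"fingers":-1,"slide":[0,0,-0.0002],"delta_rot":[0.002,0.017,-0.24]},
  {"fingers":-1,"slide":[0,0,-0.0002],"delta_rot":[0.002,0.025,-0.36]},
  {"fingers":-1,"slide":[0,0,-0.0003],"delta_rot":[0.003,0.034,-0.48]},
  {"fingers":-1,"slide":[0,0,-0.0004],"delta_rot":[0.004,0.042,-0.6]},
  {"fingers":-1,"slide":[0,0,-0.0005],"delta_rot":[0.005,0.05,-0.72]},
  {"fingers":-1,"slide":[0,0,-0.0006],"delta_rot":[0.006,0.059,-0.84]},
  {"fingers":-1,"slide":[0,0,-0.0006],"delta_rot":[0.006,0.067,-0.96]},
  {"fingers":-1,"slide":[0,0,-0.0006],"delta_rot":[0.006,0.067,-0.96]},
])

```text
t: 13.63
tool_pos: [0.6119, -0.0266, 0.116]
eef_rot: [-0.095, 0.995, 0.035, 0.009]
ft_force: [2.8, 5.7, 2.6]
grip_width: 0.148
```

```bash
python3 chk.py pics/z12.png
```

```text
t 13.6333 pos [ 0.6119 -0.0266  0.116 ] x [-0.982 -0.189 -0.024] z [ 0.011  0.07  -0.997] j [-0.082  0.399 -0.198  0.968  0.071 -1.843] F [2.8 5.7 2.6] T [ 1.3  -0.63 -0.09] 0.148
yaw -169.1141196708217
```

View pics/z12.png

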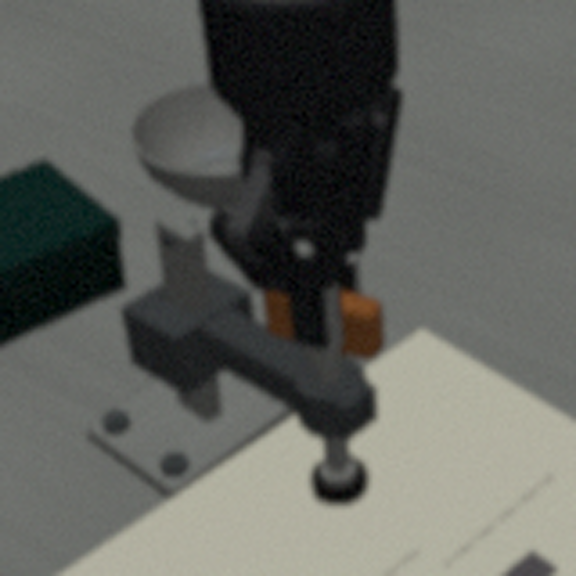

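The handle turned with the gripper, 0.96 rad so far. Forces are modest, so I'll carry on.

Call:
send_rows([
  {"fingers":-1,"slide":[0,0,-0.0001],"delta_rot":[0.001,0.008,-0.12]},
  {"fingers":-1,"slide":[0,0,-0.0002],"delta_rot":[0.002,0.017,-0.24]},
  {"fingers":-1,"slide":[0,0,-0.0002],"delta_rot":[0.002,0.025,-0.36]},
  {"fingers":-1,"slide":[0,0,-0.0003],"delta_rot":[0.003,0.034,-0.48]},
  {"fingers":-1,"slide":[0,0,-0.0004],"delta_rot":[0.004,0.042,-0.6]},
  {"fingers":-1,"slide":[0,0,-0.0005],"delta_rot":[0.005,0.05,-0.72]},
  {"fingers":-1,"slide":[0,0,-0.0006],"delta_rot":[0.006,0.059,-0.84]},
  {"fingers":-1,"slide":[0,0,-0.0006],"delta_rot":[0.006,0.067,-0.96]},
  {"fingers":-1,"slide":[0,0,-0.0006],"delta_rot":[0.006,0.067,-0.96]},
])

```text
t: 14.43
tool_pos: [0.6138, -0.0269, 0.116]
eef_rot: [0.376, 0.926, 0.033, -0.006]
ft_force: [5.4, 1.8, 1.7]
grip_width: 0.153
```

```bash
python3 chk.py pics/z13.png
```

```text
t 14.4333 pos [ 0.6138 -0.0269  0.116 ] x [-0.718  0.695  0.036] z [ 0.013  0.066 -0.998] j [-0.08   0.4   -0.197  0.966  0.067 -0.88 ] F [5.4 1.8 1.7] T [ 0.24 -1.11 -0.16] 0.153
yaw 135.913287796636
```

View pics/z13.png

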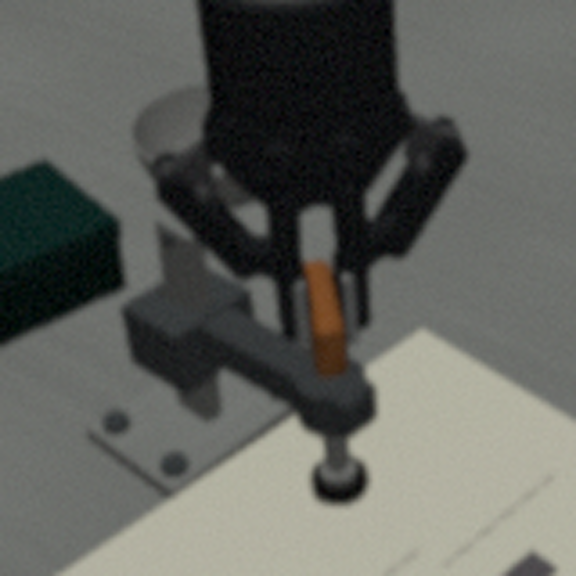

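Call:
send_rows([
  {"fingers":-1,"slide":[0,0,-0.0001],"delta_rot":[0.001,0.008,-0.12]},
  {"fingers":-1,"slide":[0,0,-0.0002],"delta_rot":[0.002,0.017,-0.24]},
  {"fingers":-1,"slide":[0,0,-0.0002],"delta_rot":[0.002,0.025,-0.36]},
  {"fingers":-1,"slide":[0,0,-0.0003],"delta_rot":[0.003,0.034,-0.48]},
  {"fingers":-1,"slide":[0,0,-0.0004],"delta_rot":[0.004,0.042,-0.6]},
  {"fingers":-1,"slide":[0,0,-0.0005],"delta_rot":[0.005,0.05,-0.72]},
  {"fingers":-1,"slide":[0,0,-0.0006],"delta_rot":[0.006,0.059,-0.84]},
  {"fingers":-1,"slide":[0,0,-0.0006],"delta_rot":[0.006,0.067,-0.96]},
  {"fingers":-1,"slide":[0,0,-0.0007],"delta_rot":[0.007,0.075,-1.08]},
  {"fingers":-1,"slide":[0,0,-0.0008],"delta_rot":[0.008,0.084,-1.2]},
  {"fingers":-1,"slide":[0,0,-0.0008],"delta_rot":[0.008,0.084,-1.2]},
])

```text
t: 15.4
tool_pos: [0.6146, -0.0291, 0.1157]
eef_rot: [0.833, 0.552, 0.019, -0.022]
ft_force: [1.1, -5.5, 3.8]
grip_width: 0.149
```

```bash
python3 chk.py pics/z14.png
```

```text
t 15.4 pos [ 0.6146 -0.0291  0.1157] x [0.389 0.92  0.056] z [ 0.007  0.058 -0.998] j [-0.079  0.406 -0.187  0.975  0.058  0.321] F [ 1.1 -5.5  3.8] T [-0.9  -0.41 -0.06] 0.149
yaw 67.07383588941593
```

View pics/z14.png

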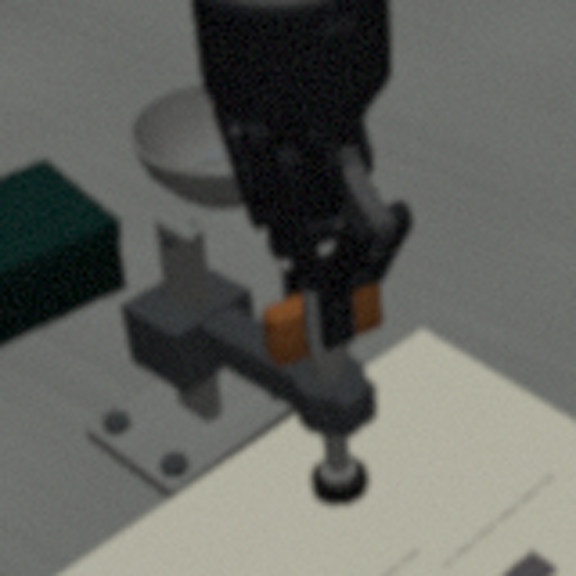

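That makes 179° in all. I'll open, then lift along the screw axis.

Call:
send_rows([
  {"fingers":-0.5,"slide":[0,0,0],"delta_rot":[0,0,0]},
  {"fingers":0,"slide":[0,0,0],"delta_rot":[0,0,0]},
  {"fingers":0.6,"slide":[0,0,0],"delta_rot":[0,0,0]},
  {"fingers":1,"slide":[0,0,0],"delta_rot":[0,0,0]},
  {"fingers":1,"slide":[0,0,0.001],"delta_rot":[0,0,0]},
  {"fingers":1,"slide":[0,-0.001,0.02],"delta_rot":[0,0,0]},
  {"fingers":1,"slide":[0,-0.003,0.05],"delta_rot":[0,0,0]},
  {"fingers":1,"slide":[0,-0.005,0.09],"delta_rot":[0,0,0]},
  {"fingers":1,"slide":[0,-0.008,0.12],"delta_rot":[0,0,0]},
  {"fingers":1,"slide":[-0.03,-0.04,0.13],"delta_rot":[0,0,0]},
  {"fingers":1,"slide":[-0.06,-0.08,0.13],"delta_rot":[0,0,0]},
  {"fingers":1,"slide":[-0.09,-0.12,0.13],"delta_rot":[0,0,0]},
  {"fingers":1,"slide":[-0.12,-0.16,0.13],"delta_rot":[0,0,0]},
  {"fingers":1,"slide":[-0.14,-0.2,0.13],"delta_rot":[0,0,0]},
  {"fingers":1,"slide":[-0.15,-0.24,0.13],"delta_rot":[0,0,0]},
  {"fingers":1,"slide":[-0.16,-0.26,0.13],"delta_rot":[0,0,0]},
  {"fingers":1,"slide":[-0.16,-0.26,0.13],"delta_rot":[0,0,0]},
])

```text
t: 16.87
tool_pos: [0.4522, -0.2935, 0.2458]
eef_rot: [0.833, 0.552, 0.018, -0.022]
ft_force: [-0.1, -0.8, 0.3]
grip_width: 0.999
```

```bash
python3 chk.py pics/z15.png; python3 - <<'E'
from h import *
im=env.camera("top");cv2.imwrite("pics/top15.png",im)
a=cv2.imread("pics/top0.png");print(cv2.absdiff(a,im)[85:265,185:260].max(), cv2.absdiff(a,im)[85:265,185:260].mean())
s=cv2.imread("pics/scene7.png")[190:270,220:300];s2=env.camera("scene")[190:270,220:300];t=cv2.imread("pics/top7.png")[130:210,250:330]
cv2.imwrite("pics/z16.png",cv2.resize(np.vstack([np.hstack([s,t]),np.hstack([s2,im[130:210,250:330]])]),None,fx=3.7,fy=3.7,interpolation=cv2.INTER_CUBIC))
E
```

```text
t 16.8667 pos [ 0.4522 -0.2935  0.2458] x [0.389 0.92  0.054] z [ 0.006  0.056 -0.998] j [-0.606  0.216 -0.143  1.238  0.049 -0.207] F [-0.1 -0.8  0.3] T [-0.06  0.02  0.02] 0.999
yaw 67.06059988860943
162 1.6675555555555555
```

View pics/z16.png

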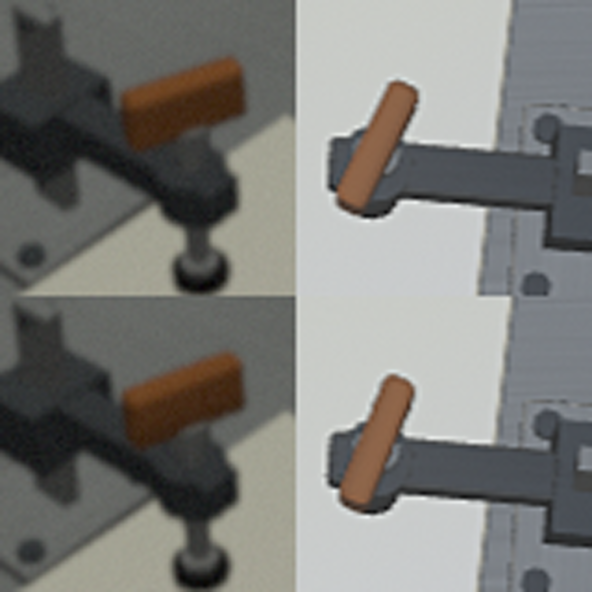

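View pics/top15.png

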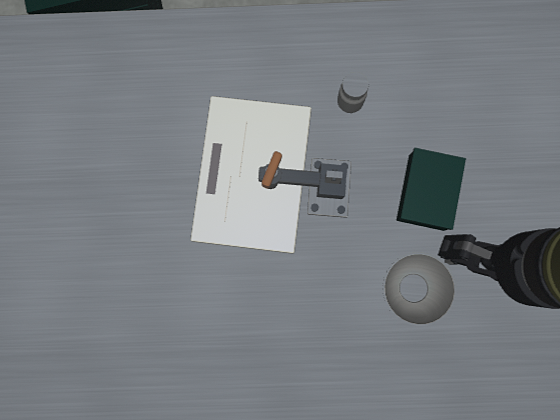

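After the half turn the handle looks almost as it did before, and the jaw is still tilted up with the pad on the board. The board and bystanders are where they were, and the gripper is clear.

```bash
python3 -c "
from bench import env
print(env.sign_off())"
```

```text
the job is handed in; nothing more can be done
None
```

The board is clamped and the job is handed in, at about 17 s of the 67 s allowed. No verdict was reported, and I could not measure the force at the pad.

- **Jaw:** I pushed it down on both shoulders in small steps until the pad met the board and the arm end tipped up. It stopped moving at 21.6 N, inside the 20–25 N band, and I let go straight upwards.
- **Handle:** I gripped it and turned it 179° clockwise, following its tilted axis. From the pictures it started at about 0.3 rad, so it should now be near 3.4 rad. Forces on the tool stayed within about 7 N during the turn.
- **Last checks:** In both views the jaw is still tilted up; the handle position measured after release agreed with a tilt of 0.07 rad. The pad is on the board, the board and the bystanders look unmoved, and the robot touches nothing.
- **Disagreements:** Before the turn, the handle's top measured 0.136 m high against about 0.141 m predicted. While I pushed the jaw, the tool drifted about 2–3 mm sideways without effect.

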